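Find the high rest and press it level

TASK

One of the five rest pins on the fixture plate stands a few millimetres high. Take the touch probe from its stand, compare the rests by lightly touching their tops with the probe's tip (a level one and the high one at least), then press the high one down with the probe until it is level with the others, without driving it or any level rest too deep. Put the probe back into its stand, seated upright, and do not knock over or push away the spray can or the weldment.

Things in the scene. Friction and masses are not known exactly. Their poses are not given: they have to be found in the camera images.
- plate: Fixed steel fixture plate, 170 x 170 x 20 mm, flat on the bench, origin at the centre of its underside. On it are five like rests: a bush 26 mm across with a flat-topped steel pin 16 mm across standing 12 mm out of it. Four are level with each other, their tops anywhere from 14 to 24 mm above the plate's face; one, at any of the five places, is 3.5 to 5 mm higher.
- place_1 (a point): Where a rest stands: the point of the plate's upper face (20 mm above the bench) under the middle of that rest, at plate x = +55 mm, y = +55 mm. It tells nothing of the rest's height.
- place_2 (a point): The same, at plate x = +55 mm, y = -55 mm.
- place_3 (a point): The same, at plate x = -55 mm, y = +55 mm.
- place_4 (a point): The same, at plate x = -55 mm, y = -55 mm.
- place_5 (a point): The same, at the middle of the plate.
- rest_high (a joint): How far the high rest's top is above the common height of the others (m; negative = too deep); it does not tell its place. All five pins slide vertically with equal friction: they hold under a push below 9 N, move down at about 10 N (60 N more per m/s), stay where left, do not spring back, and have no stop at level: they go on to 9 mm below it.
- rest_a (a joint): Height above level (m) of one of the four level rests, 0 at the start, negative = driven down. Its place is not told.
- rest_b (a joint): The same for another level rest.
- rest_c (a joint): The same for another level rest.
- rest_d (a joint): The same for another level rest.
- probe: Loose plain steel touch probe, 110 mm long, 120 g, standing upright in the stand at the start. Origin at the tip, z along the probe towards its handle. From the tip: a ball 10 mm across (probe_c3), a thin stem 8 mm across, at 45 to 50 mm a collar 25 mm across, then the round handle 20 mm across up to 110 mm.
- probe_tip (a point): The lowest point of the probe's ball tip (the probe's origin).
- stand: Fixed aluminium block, 60 x 60 x 50 mm, with a square upright hole of 17.5 mm in the middle of its top, 48 mm deep. Origin at the centre of its underside. The seated probe hangs by its collar on the block's top, tip 5 mm above the bench.
- spray_can: Loose upright aerosol can, 65 mm across, 204 mm high, a bystander.
- weldment: Loose dark T-shaped welded part, 37 x 80 x 85 mm, a bystander.
Not all that is in view belongs to the job. Of the things like the probe, leave any that is green or red; of the rest the larger one is meant.

How it is judged (in metres and radians):
On the way, in this order (a step that is already met when the one before it is completed fails the run):
1. the probe's tip touches the top of a level rest while the high one is still high ((contact force between probe_c3 and rest_a_c0 above 0.5 N or contact force between probe_c3 and rest_b_c0 above 0.5 N or contact force between probe_c3 and rest_c_c0 above 0.5 N or contact force between probe_c3 and rest_d_c0 above 0.5 N) and value of joint rest_high above 0.0025 m), for 0.04 s.
2. the probe's tip touches the top of the high rest (contact force between probe_c3 and rest_high_c0 above 0.5 N and value of joint rest_high above 0.002 m), for 0.04 s.
3. the high rest is level (within 1.5 mm) with the probe's tip on it (contact force between probe_c3 and rest_high_c0 above 0.5 N and value of joint rest_high below 0.0015 m), for 0.04 s.
At the end, for the whole second after the job is handed in: All five rests level: each within 1.5 mm of the level height. The probe stands upright in the stand's hole (tip within 6 mm of the stand's axis, within 3 mm of fully seated, tilt under 7 degrees), released and at rest (value of joint rest_high between -0.0015 and 0.0015 m and value of joint rest_a between -0.0015 and 0.0015 m and value of joint rest_b between -0.0015 and 0.0015 m and value of joint rest_c between -0.0015 and 0.0015 m and value of joint rest_d between -0.0015 and 0.0015 m and horizontal distance between probe and stand below 0.006 m and z of probe in the frame of stand below 0.008 m and angle between probe's own z axis and vertical below 0.12 rad and linear speed of probe below 0.02 m/s and contact force between probe and the fingers below 0.1 N); the robot touches nothing.
It fails at once if a level rest is driven more than 1.5 mm down (value of joint any of rest_a, rest_b, rest_c, rest_d below -0.0015 m).
It fails at once if the high rest is driven more than 1.5 mm below level (value of joint rest_high below -0.0015 m).
It fails at once if the probe's tip is pressed with more than 25 N (contact force between probe_c3 and anything else above 25 N).
It fails at once if the spray can or the weldment is knocked over or shifted more than 40 mm (distance of any of spray_can, weldment from where it was at the start of the episode above 0.04 m or angle between any of spray_can, weldment's own z axis and vertical above 0.5 rad).
It also fails if it takes over 64 s, if anything falls off the work surface, if the arm or the gripper's body presses on something with over 40 N, if the wrist force passes 120 N, or if a joint passes its speed limit or range.

ROBOT

A 7-joint arm with a two-finger parallel gripper is mounted at the origin on the work surface; the furniture and walls round the work are solid. World frame = base frame: x ahead of the robot, y to its left, z up, the work surface at z = 0. Lengths are in mm, angles in rad, forces in N, time in s.
With the tool pointing down it reaches from about 400 to 925 mm from the base axis. Payload 4.1 kg.
Tool frame: the origin (TCP) lies at the centre of the arm's flange, where the gripper is bolted on; the fingertips stand 173 mm ahead of it and the grasp point (between the pads) lies 155 mm ahead of it (finger_overhang is the z of the fingertips in the tool frame, in mm); z points along the fingers, y is the line along which they close (so a half turn about z gives the same grasp; the last joint's range is limited). The gripper opens to 85 mm and grips with 20 to 120 N. Pads are 22 mm wide; open, the fingers measure 114 mm over their backs; the gripper's body (76 mm by 85 mm) begins 54 mm behind the grasp point. The pads swing forward as they close: fully open they stand 13 mm farther back than shut.
Start: joints at [1.054, 0.398, 0.045, 1.537, -0.019, 1.207, -0.051], TCP at [263.771, -594.09, 404.747] pointing down, gripper open.
Joint ranges: [-2.82, 2.82], [-0.49, 2.23], [-1.37, 1.46], [0, 2.46], [-1.36, 4.5], [0.23, 2], [-2.94, 2.94]. Speed limits (rad/s): [2.57, 2.57, 3.14, 3.14, 3.14, 3.14, 3.14].

INTERFACE

Orientations are given as a 3x3 rotation matrix whose columns are the frame's x, y, z axes.
In Python, from plant import get_obs, grab_frame, hand_in, finger_overhang gives the robot as it stands.
- The arm moves only by the tool carry_out, never from a script. Its argument "plan" is a list of rows, each an object with "delta_pos": the shift along the world's x, y, z in m, a list of three; "dr": the turn, a rotation vector about the world's x, y, z in rad, a list of three; "grip": the finger opening in m, from 0 to 0.0854. In form: [{"delta_pos": [dx, dy, dz], "dr": [rx, ry, rz], "grip": grip}, ...]. A call has 1 to 10 rows; each row shifts and turns the commanded pose from where the row before left it; what a row does not reach is not made up. A row lasts 1/8 s, in which the tool goes at most 62.5 mm and 10.7 degrees, less where a joint would pass 70% of its speed; a pose out of reach is approached as far as the arm can. A call is refused whole if a number of a shift passes 0.0625 or a number of a turn 0.188, either way. A call with a gripper value outside its range is refused whole. The fingers move at their own pace and stop on an object; the grip force is fixed at half the most. Time passes only in rows, so rows that do not move let the fingers close. It gives the time, the measured TCP pose, the force, the opening and the grip force at its end, in the units of the state.
- get_obs(): the state, without advancing time (a new reading comes with each control period).
- grab_frame(name): name is "side" or "top"; returns a dict with "pixels" (384x512x3 uint8, red, green, blue), "z_map" (384x512 float32, mm along the optical axis (not along the pixel's ray), 0 where there is no reading), "intrinsics" (3x3 intrinsics, pixels), "dist_coeffs" ([k1, k2, p1, p2, k3] as OpenCV has them; the pictures are not rectified), "eye" and "rotation" of the camera in the world. Camera axes: x right, y down, z forward; pixel columns grow to the right and rows downward; lengths in mm; the calibration is good to about 2 mm. A picture is of the moment at which its call begins.
- hand_in(): hands the job in; it is judged then, once.
The state is a dict: "time_s": time; "joint_pos": joint angles; "dq": joint speeds; "joint_efforts": joint torques, N m; "tool_pos": TCP position; "tcp_rot": TCP orientation; "contact_force": force on the tool from outside, world axes, zero at the start; "wrist_torque": the same for the moment, N m; "width": finger opening in mm; "grip_force": force on a finger pad.
Only numpy, scipy, OpenCV 4.12 (cv2) and the standard library are available. Lean on these libraries where they do the work, as an engineer would, in place of code of your own. Each camera call takes 0.05 s, during which the arm holds its last target. There are 200 camera calls.

## Working session

There is one attempt and no reset: what is moved stays moved. The work goes in short steps, Python scripts to look and compute and a tool call to move; the robot and the scene stay as the last step left them, time stands still between calls to the robot, and variables do not carry over. Pictures are saved under pics/ and viewed, at most 10 in all, crops included, and the job is handed in when it is done.

Besides the shell and the picture viewer there is one more tool, called after "Request:" in YAML: its name, and indented under it one key for each argument. carry_out: Moves the arm, as the interface text tells. Its arguments: {"type":"object","properties":{"plan":{"type":"array"}},"required":["plan"]}

```bash
mkdir -p pics
cat > h.py <<'E'
import numpy as np, cv2
from plant import get_obs, grab_frame, hand_in, finger_overhang
def save(f,n): cv2.imwrite('pics/'+n, cv2.cvtColor(f['pixels'],cv2.COLOR_RGB2BGR))
def cloud(f):
    h,w=f['z_map'].shape
    K=np.array(f['intrinsics'],float); d=np.array(f['dist_coeffs'],float)
    u,v=np.meshgrid(np.arange(w),np.arange(h))
    p=cv2.undistortPoints(np.stack([u,v],-1).reshape(-1,1,2).astype(float),K,d).reshape(h,w,2)
    r=np.dstack([p,np.ones((h,w))])
    P=(r*f['z_map'][...,None])@np.array(f['rotation']).T+np.array(f['eye'])
    P[f['z_map']<=0]=np.nan
    return P, r@np.array(f['rotation']).T
def onplane(f,uv,z):
    K=np.array(f['intrinsics'],float); d=np.array(f['dist_coeffs'],float)
    p=cv2.undistortPoints(np.array(uv,float).reshape(-1,1,2),K,d).reshape(-1,2)
    r=np.c_[p,np.ones(len(p))]@np.array(f['rotation']).T
    e=np.array(f['eye']); return e+r*((z-e[2])/r[:,2:])
E
python3 - <<'E'
from h import *
import pickle
for n in('side','top'):
    f=grab_frame(n); save(f,n+'0.png'); pickle.dump(f,open(n+'0.pkl','wb')); print(n,f['eye'],f['rotation'],f['intrinsics'])
o=get_obs(); print(o); print(finger_overhang)
E
```

```text
side [ 547.24508474 -600.52423373  873.33771979] [[ 0.99457917  0.09091888 -0.05045824]
 [ 0.10333981 -0.81040676  0.57668168]
 [ 0.01153955 -0.57876993 -0.81540922]] [[401.99667171   0.         254.08054693]
 [  0.         401.99667171 185.36403894]
 [  0.           0.           1.        ]]
top [ 354.14200751  -25.4339426  1073.50159556] [[ 7.80945555e-04 -9.92977657e-01  1.18299461e-01]
 [-9.99997876e-01 -1.00109822e-03 -1.80156582e-03]
 [ 1.90734399e-03 -1.18297803e-01 -9.92976330e-01]] [[430.07717338   0.         257.00215479]
 [  0.         430.07717338 189.02904565]
 [  0.           0.           1.        ]]
{'time_s': 0.1, 'joint_pos': array([ 1.05397853,  0.39914571,  0.04505204,  1.53773596, -0.01868786,
        1.20689996, -0.05068833]), 'dq': array([ 0.00035146, -0.002022  , -0.00065055, -0.00173132,  0.00052005,
        0.00161473,  0.00064391]), 'joint_efforts': array([ 3.70818583e-03, -4.76258254e+01,  1.37038741e+00, -2.54947525e+01,
        1.19687256e-02,  5.04578958e-03,  2.57510050e-05]), 'tool_pos': array([ 263.67841349, -593.83688753,  403.75753694]), 'tcp_rot': array([[ 9.13930317e-01,  4.05870255e-01, -8.43898240e-04],
       [ 4.05871108e-01, -9.13929008e-01,  1.55322536e-03],
       [-1.40855109e-04, -1.76205365e-03, -9.99998438e-01]]), 'contact_force': array([-0.40080995, -0.23531223, -0.41190561]), 'wrist_torque': array([-0.00075658, -0.00569505,  0.00229587]), 'grip_force': 0.0, 'width': 85.88700687129544}
173.4
```

View pics/side0.png

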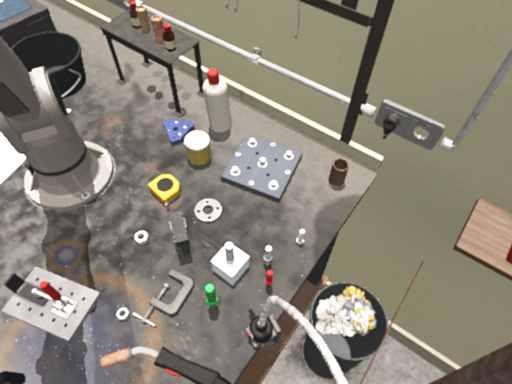

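View pics/top0.png

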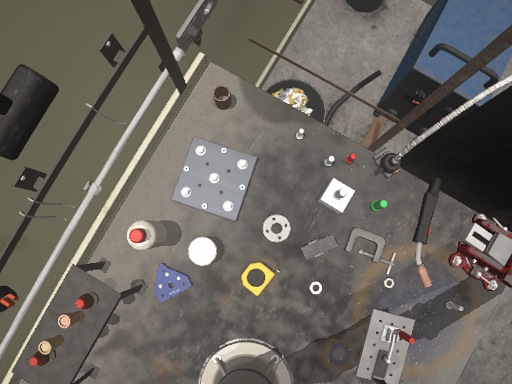

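The side view shows the plate at (262,165) with five rests, the stand with the seated probe at (230,260), the weldment at (179,228) and the spray can at (217,105). The top view has the plate at (215,178) and the stand at (338,195). The small, green and red probe look-alikes stand apart from these. Next I'll measure from depth.

```bash
cat > m.py <<'E'
from h import *
import pickle
for n,pr,sr in(('side',(215,130,310,205),(205,230,255,290)),('top',(165,130,265,228),(312,170,362,218))):
    f=pickle.load(open(n+'0.pkl','rb')); P,_=cloud(f)
    x0,y0,x1,y1=pr; Q=P[y0:y1,x0:x1]; z=Q[...,2]
    print(n,'bench',np.nanmedian(P[205:225,100:130,2] if n=='side' else P[300:320,290:310,2]))
    m=((z>13)&(z<27)).astype(np.uint8)
    m=cv2.morphologyEx(m,cv2.MORPH_CLOSE,np.ones((13,13)))
    nl,l,st,c=cv2.connectedComponentsWithStats(m); k=1+st[1:,4].argmax()
    pts=Q[(l==k)&(z>13)&(z<27)]
    r=cv2.minAreaRect(pts[:,:2].astype(np.float32)); print('plate',r,np.median(pts[:,2]))
    mm=((l==k)|True)&(z>28)&(z<60); mm=mm.astype(np.uint8)
    nl,l2,st,c=cv2.connectedComponentsWithStats(mm)
    for i in range(1,nl):
        if st[i,4]>=6:
            q=Q[l2==i]; print('rest',c[i]+[x0,y0],st[i,4],np.round(np.median(q,0),1),np.round(np.percentile(q[:,2],[50,75,90,97]),1))
    x0,y0,x1,y1=sr; Q=P[y0:y1,x0:x1].reshape(-1,3)
    t=Q[(Q[:,2]>44)&(Q[:,2]<54)]; print('stand',cv2.minAreaRect(t[:,:2].astype(np.float32)),np.median(t,0),len(t))
    for a,b in((58,95),(98,120)):
        t=Q[(Q[:,2]>a)&(Q[:,2]<b)]; print('handle',a,np.mean(t,0),np.ptp(t,0),len(t))
E
python3 m.py
python3 - <<'E'
import cv2
a=cv2.imread('pics/side0.png'); b=cv2.imread('pics/top0.png')
c=lambda i,x,y:cv2.resize(i[y:y+100,x:x+130],(520,400)[0:2] if 0 else (390,300),interpolation=cv2.INTER_CUBIC)
import numpy as np
cv2.imwrite('pics/crop1.png',np.vstack([np.hstack([c(a,205,120),c(a,195,215)]),np.hstack([c(b,150,130),c(b,270,150)])]))
E
```

```text
side bench -0.5112719410847149
plate ((509.5185241699219, 77.49439239501953), (173.4625244140625, 171.72373962402344), 71.09649658203125) 19.39933565620879
rest [252.44444444 140.59259259] 27 [474.3 145.7  33.7] [33.7 34.4 35.  35.5]
rest [289.         153.29166667] 24 [578.6 110.6  33.4] [33.4 33.8 34.8 36. ]
rest [262.63888889 160.69444444] 36 [510.2  73.8  37.4] [37.4 39.  40.3 40.6]
rest [235.15384615 168.73076923] 26 [439.6  41.6  33.1] [33.1 34.7 35.5 36.3]
rest [273.4137931  183.27586207] 29 [543.6   5.1  33. ] [33.  34.7 36.4 36.5]
stand ((463.6294860839844, -223.08396911621094), (61.85021209716797, 61.573360443115234), 59.01872253417969) [ 468.96297326 -230.2400089    49.55694767] 532
handle 58 [ 465.95183196 -229.13562006   77.21263081] [19.36532378 13.7640243  36.22824038] 68
handle 98 [ 454.51558402 -257.56218293  110.56350972] [ 43.84088522 106.78066545  18.83389598] 136
top bench 0.9840645581622312
plate ((507.4879455566406, 78.51123046875), (171.440673828125, 169.71949768066406), 71.63410186767578) 20.911251663813687
rest [200.02941176 149.61764706] 34 [575.1 113.3  35.4] [35.4 36.5 37.2 37.4]
rest [242.5 163.5] 32 [541.    8.3  34.4] [34.4 35.5 36.5 37. ]
rest [213.81578947 177.31578947] 38 [506.4  77.5  38.6] [38.6 40.4 40.8 42.1]
rest [185.02941176 191.61764706] 34 [470.7 148.   35.6] [35.6 36.8 38.3 38.9]
rest [228.02857143 205.88571429] 35 [436.5  42.9  34.1] [34.1 35.9 37.4 38.6]
stand ((461.4537353515625, -219.83299255371094), (60.02741622924805, 60.929527282714844), 58.01225662231445) [ 459.34513083 -217.54014716   50.737814  ] 480
handle 58 [ 459.35544041 -213.55272938   76.69005827] [15.90286825 16.20247014 36.06805449] 26
handle 98 [ 460.78544345 -218.77601016  114.10627797] [16.16152221 17.65957748 16.09708778] 62
```

View pics/crop1.png

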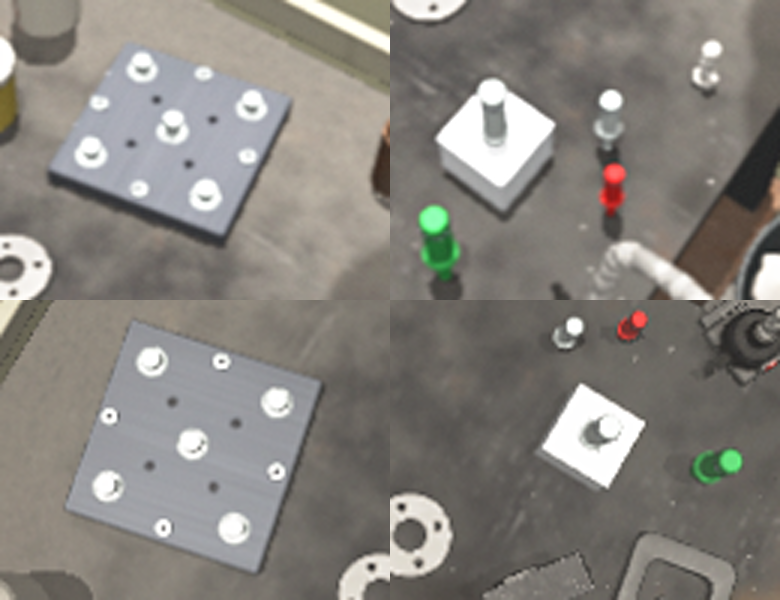

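The crops confirm the middle rest is the high one: about 40 mm against about 36 mm for the others. Before moving I'll check that the approach path is clear.

Run:
```python
from h import *
import pickle
for n in('side','top'):
    P,_=cloud(pickle.load(open(n+'0.pkl','rb'))); Q=P.reshape(-1,3); Q=Q[np.isfinite(Q[:,2])]
    a=np.array([263.7,-593.8]);b=np.array([462.5,-221.4]);c=np.array([508,78.])
    for s,e in((a,b),(b,c)):
        t=np.clip((Q[:,:2]-s)@(e-s)/((e-s)@(e-s)),0,1); d=np.linalg.norm(Q[:,:2]-s-t[:,None]*(e-s),axis=1)
        for z0 in(60,110,140):
            q=Q[(d<110)&(Q[:,2]>z0)&(Q[:,2]<450)]
            g,cnt=np.unique(np.round(q[:,:2]/40).astype(int)*40,axis=0,return_counts=True)
            print(n,e,z0,[(*x,k) for x,k in zip(g.tolist(),cnt) if k>3][:25])
```

```text
side [ 462.5 -221.4] 60 [(240, -520, np.int64(295)), (360, -200, np.int64(74)), (440, -320, np.int64(154)), (440, -240, np.int64(28)), (440, -200, np.int64(5)), (480, -240, np.int64(109)), (480, -200, np.int64(16)), (560, -280, np.int64(14)), (560, -240, np.int64(29)), (560, -200, np.int64(52))]
side [ 462.5 -221.4] 110 [(240, -520, np.int64(295)), (440, -320, np.int64(16)), (440, -240, np.int64(8)), (440, -200, np.int64(5)), (480, -240, np.int64(36)), (480, -200, np.int64(15))]
side [ 462.5 -221.4] 140 [(240, -520, np.int64(295))]
side [508.  78.] 60 [(360, -200, np.int64(48)), (440, -320, np.int64(154)), (440, -240, np.int64(28)), (440, -200, np.int64(5)), (480, -240, np.int64(109)), (480, -200, np.int64(16)), (560, -280, np.int64(14)), (560, -240, np.int64(29)), (560, -200, np.int64(52))]
side [508.  78.] 110 [(440, -320, np.int64(16)), (440, -240, np.int64(8)), (440, -200, np.int64(5)), (480, -240, np.int64(36)), (480, -200, np.int64(15))]
side [508.  78.] 140 []
top [ 462.5 -221.4] 60 [(200, -520, np.int64(29)), (240, -600, np.int64(64)), (280, -600, np.int64(292)), (280, -560, 
[... 657 characters left out ...]
int64(235)), (320, -560, np.int64(132)), (360, -600, np.int64(134)), (360, -560, np.int64(34)), (440, -320, np.int64(32)), (440, -240, np.int64(11)), (440, -200, np.int64(11)), (480, -240, np.int64(14)), (480, -200, np.int64(15))]
top [ 462.5 -221.4] 140 []
top [508.  78.] 60 [(360, -200, np.int64(46)), (440, -320, np.int64(106)), (440, -240, np.int64(14)), (440, -200, np.int64(31)), (480, -240, np.int64(15)), (480, -200, np.int64(29)), (520, -200, np.int64(12)), (560, -240, np.int64(32)), (560, -200, np.int64(29))]
top [508.  78.] 110 [(440, -320, np.int64(32)), (440, -240, np.int64(11)), (440, -200, np.int64(11)), (480, -240, np.int64(14)), (480, -200, np.int64(15))]
top [508.  78.] 140 []
```

Request:
carry_out:
  plan:
    - {"delta_pos": [0, 0, 0], "dr": [0, 0, 0], "grip": 0.085}

```text
time_s: 0.22
tool_pos: [263.7, -593.9, 404.1]
tcp_rot: [[0.914, 0.406, -0.0], [0.406, -0.914, 0.001], [-0.0, -0.001, -1.0]]
contact_force: [-0.3, -1.0, -0.6]
width: 84.6
grip_force: 0.0
```

Request:
carry_out:
  plan:
    - {"delta_pos": [0.0249, 0.0466, -0.008], "dr": [0, 0, 0], "grip": 0.085}
    - {"delta_pos": [0.0249, 0.0466, -0.008], "dr": [0, 0, 0], "grip": 0.085}
    - {"delta_pos": [0.0249, 0.0466, -0.008], "dr": [0, 0, 0], "grip": 0.085}
    - {"delta_pos": [0.0249, 0.0466, -0.008], "dr": [0, 0, 0], "grip": 0.085}
    - {"delta_pos": [0.0249, 0.0466, -0.008], "dr": [0, 0, 0], "grip": 0.085}
    - {"delta_pos": [0.0249, 0.0466, -0.008], "dr": [0, 0, 0], "grip": 0.085}
    - {"delta_pos": [0.0249, 0.0466, -0.008], "dr": [0, 0, 0], "grip": 0.085}
    - {"delta_pos": [0.0245, 0.0462, -0.008], "dr": [0, 0, 0], "grip": 0.085}
    - {"delta_pos": [0, 0, 0], "dr": [0, 0, 0], "grip": 0.085}
    - {"delta_pos": [0, 0, 0], "dr": [0, 0, 0], "grip": 0.085}

```text
time_s: 1.48
tool_pos: [462.3, -222.2, 340.7]
tcp_rot: [[0.914, 0.406, -0.0], [0.406, -0.914, -0.001], [-0.001, 0.0, -1.0]]
contact_force: [1.1, -0.1, 0.3]
width: 85.2
grip_force: 0.0
```

Request:
carry_out:
  plan:
    - {"delta_pos": [0, 0.0008, -0.03], "dr": [0, 0, 0], "grip": 0.085}
    - {"delta_pos": [0, 0, -0.03], "dr": [0, 0, 0], "grip": 0.085}
    - {"delta_pos": [0, 0, -0.025], "dr": [0, 0, 0], "grip": 0.085}
    - {"delta_pos": [0, 0, -0.013], "dr": [0, 0, 0], "grip": 0.085}
    - {"delta_pos": [0, 0, 0], "dr": [0, 0, 0], "grip": 0.06}
    - {"delta_pos": [0, 0, 0], "dr": [0, 0, 0], "grip": 0.04}
    - {"delta_pos": [0, 0, 0], "dr": [0, 0, 0], "grip": 0.03}
    - {"delta_pos": [0, 0, 0], "dr": [0, 0, 0], "grip": 0.024}
    - {"delta_pos": [0, 0, 0], "dr": [0, 0, 0], "grip": 0.012}
    - {"delta_pos": [0, 0, 0], "dr": [0, 0, 0], "grip": 0.012}

```text
time_s: 2.72
tool_pos: [462.9, -221.0, 243.4]
tcp_rot: [[0.914, 0.406, 0.001], [0.406, -0.914, -0.001], [0.001, 0.001, -1.0]]
contact_force: [-0.7, -0.5, 5.0]
width: 19.1
grip_force: 58.4
```

Request:
carry_out:
  plan:
    - {"delta_pos": [0, 0, 0], "dr": [0, 0, 0], "grip": 0.01}
    - {"delta_pos": [0, 0, 0], "dr": [0, 0, 0], "grip": 0.01}

```text
time_s: 2.98
tool_pos: [462.9, -221.0, 243.4]
tcp_rot: [[0.914, 0.406, 0.001], [0.406, -0.914, -0.001], [0.001, 0.001, -1.0]]
contact_force: [-1.1, -0.4, 5.4]
width: 18.4
grip_force: 58.4
```

Run:
```python
from h import *
f=grab_frame('side'); save(f,'grasp.png'); im=f['pixels'][200:310,160:320]
cv2.imwrite('pics/grasp_c.png',cv2.resize(im[...,::-1],(640,440),interpolation=cv2.INTER_CUBIC))
o=get_obs(); print(o['tool_pos'],o['contact_force'],o['wrist_torque'],o['width'],o['grip_force'])
```

```text
[ 462.87262787 -221.02451854  243.40575373] [-0.53202349 -0.62839797  6.08121377] [0.11868118 0.17473576 0.0596232 ] 18.914142713571966 58.395570516586304
```

View pics/grasp_c.png

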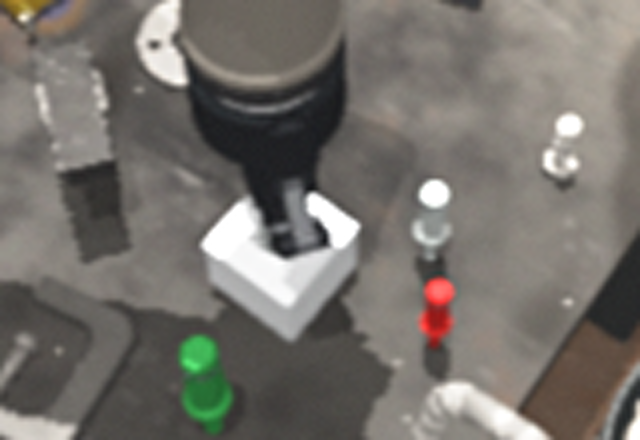

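The probe is gripped, with 19 mm opening on its 20 mm handle. I'll lift it and go over the level rest at (543, 8).

Request:
carry_out:
  plan:
    - {"delta_pos": [0, 0, 0.02], "dr": [0, 0, 0], "grip": 0.01}
    - {"delta_pos": [0, 0, 0.035], "dr": [0, 0, 0], "grip": 0.01}
    - {"delta_pos": [0, 0, 0.035], "dr": [0, 0, 0], "grip": 0.01}
    - {"delta_pos": [0.016, 0.0459, 0], "dr": [0, 0, 0], "grip": 0.01}
    - {"delta_pos": [0.016, 0.0459, 0], "dr": [0, 0, 0], "grip": 0.01}
    - {"delta_pos": [0.016, 0.0459, 0], "dr": [0, 0, 0], "grip": 0.01}
    - {"delta_pos": [0.016, 0.0459, 0], "dr": [0, 0, 0], "grip": 0.01}
    - {"delta_pos": [0.0162, 0.0457, 0], "dr": [0, 0, 0], "grip": 0.01}
    - {"delta_pos": [0, 0, 0], "dr": [0, 0, 0], "grip": 0.01}
    - {"delta_pos": [0, 0, 0], "dr": [0, 0, 0], "grip": 0.01}

```text
time_s: 4.28
tool_pos: [542.4, 8.1, 332.0]
tcp_rot: [[0.914, 0.406, -0.002], [0.406, -0.914, -0.001], [-0.002, 0.0, -1.0]]
contact_force: [-0.7, -0.1, -1.2]
width: 18.2
grip_force: 58.8
```

Run:
```python
from h import *
o=get_obs(); print(o['tool_pos'],o['contact_force'],o['width'])
out=[]
for n in('side','top'):
    f=grab_frame(n); save(f,n+'1.png'); im=f['pixels']
    im=im[100:240,190:370] if n=='side' else im[100:240,150:330]
    out.append(cv2.resize(im[...,::-1],(390,303),interpolation=cv2.INTER_CUBIC))
    P,_=cloud(f)
    if n=='side':
        z=P[...,2]; d=np.hypot(P[...,0]-o['tool_pos'][0],P[...,1]-o['tool_pos'][1])
        m=(z>75)&(z<150)&(d<30)
        for a in range(80,150,10):
            q=P[m&(z>=a)&(z<a+10)]
            if len(q): print(a,len(q),q.mean(0).round(1),np.ptp(q,0).round(1))
cv2.imwrite('pics/over.png',np.hstack(out))
```

```text
[542.36858628   8.05498183 332.01981913] [-0.67093636 -0.08030311 -1.16546606] 18.209961101284364
90 5 [543.7   4.1  98.5] [7.1 6.1 2.6]
100 10 [543.4   3.9 105. ] [7.7 3.2 9.4]
110 9 [542.8   3.7 114.9] [7.2 4.7 9.8]
120 6 [543.    3.9 123.4] [4.9 3.4 6.8]
130 5 [536.3  -1.3 138.9] [12.6 11.7  2.5]
140 33 [543.1  -1.2 144.2] [21.9 16.   9.8]
```

View pics/over.png

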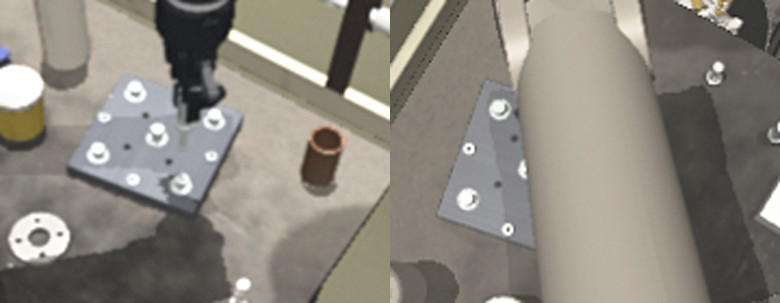

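The stem hangs straight and its axis is at about (543, 8), over the rest. Descending.

Request:
carry_out:
  plan:
    - {"delta_pos": [0.0006, 0, -0.02], "dr": [0, 0, 0], "grip": 0.01}
    - {"delta_pos": [0, 0, -0.02], "dr": [0, 0, 0], "grip": 0.01}
    - {"delta_pos": [0, 0, -0.01], "dr": [0, 0, 0], "grip": 0.01}
    - {"delta_pos": [0, 0, 0], "dr": [0, 0, 0], "grip": 0.01}
    - {"delta_pos": [0, 0, 0], "dr": [0, 0, 0], "grip": 0.01}

```text
time_s: 5.0
tool_pos: [543.7, 8.2, 283.5]
tcp_rot: [[0.914, 0.405, 0.001], [0.405, -0.914, -0.0], [0.001, 0.001, -1.0]]
contact_force: [0.5, 0.1, -1.5]
width: 18.8
grip_force: 58.7
```

Request:
carry_out:
  plan:
    - {"delta_pos": [0, 0, -0.001], "dr": [0, 0, 0], "grip": 0.01}
    - {"delta_pos": [0, 0, -0.001], "dr": [0, 0, 0], "grip": 0.01}
    - {"delta_pos": [0, 0, -0.001], "dr": [0, 0, 0], "grip": 0.01}
    - {"delta_pos": [0, 0, 0], "dr": [0, 0, 0], "grip": 0.01}

```text
time_s: 5.5
tool_pos: [543.3, 8.5, 279.7]
tcp_rot: [[0.914, 0.406, -0.0], [0.406, -0.914, -0.0], [-0.0, 0.0, -1.0]]
contact_force: [1.2, -0.8, -1.4]
width: 18.2
grip_force: 58.7
```

Request:
carry_out:
  plan:
    - {"delta_pos": [0, 0, -0.001], "dr": [0, 0, 0], "grip": 0.01}
    - {"delta_pos": [0, 0, -0.001], "dr": [0, 0, 0], "grip": 0.01}
    - {"delta_pos": [0, 0, 0], "dr": [0, 0, 0], "grip": 0.01}

```text
time_s: 5.88
tool_pos: [543.3, 8.4, 277.6]
tcp_rot: [[0.914, 0.406, -0.0], [0.406, -0.914, -0.0], [-0.0, -0.0, -1.0]]
contact_force: [-0.1, 0.1, -1.2]
width: 18.2
grip_force: 58.7
```

Request:
carry_out:
  plan:
    - {"delta_pos": [0, 0, -0.0007], "dr": [0, 0, 0], "grip": 0.01}
    - {"delta_pos": [0, 0, 0], "dr": [0, 0, 0], "grip": 0.01}

```text
time_s: 6.12
tool_pos: [543.3, 8.4, 277.0]
tcp_rot: [[0.914, 0.406, -0.0], [0.406, -0.914, -0.0], [-0.0, 0.0, -1.0]]
contact_force: [0.4, 0.9, -0.1]
width: 18.6
grip_force: 58.8
```

Request:
carry_out:
  plan:
    - {"delta_pos": [0, 0, -0.0005], "dr": [0, 0, 0], "grip": 0.01}
    - {"delta_pos": [0, 0, 0], "dr": [0, 0, 0], "grip": 0.01}

```text
time_s: 6.38
tool_pos: [543.4, 8.4, 276.5]
tcp_rot: [[0.914, 0.406, -0.0], [0.406, -0.914, -0.0], [-0.0, 0.0, -1.0]]
contact_force: [0.4, 0.3, -0.7]
width: 18.5
grip_force: 58.7
```

Request:
carry_out:
  plan:
    - {"delta_pos": [0, 0, -0.0005], "dr": [0, 0, 0], "grip": 0.01}
    - {"delta_pos": [0, 0, 0], "dr": [0, 0, 0], "grip": 0.01}

```text
time_s: 6.62
tool_pos: [543.3, 8.4, 276.0]
tcp_rot: [[0.914, 0.406, -0.0], [0.406, -0.914, -0.0], [-0.0, 0.0, -1.0]]
contact_force: [0.0, -0.7, -0.9]
width: 18.4
grip_force: 58.7
```

Request:
carry_out:
  plan:
    - {"delta_pos": [0, 0, -0.0005], "dr": [0, 0, 0], "grip": 0.01}
    - {"delta_pos": [0, 0, 0], "dr": [0, 0, 0], "grip": 0.01}

```text
time_s: 6.88
tool_pos: [543.4, 8.4, 275.5]
tcp_rot: [[0.914, 0.406, -0.0], [0.406, -0.914, -0.0], [-0.0, 0.0, -1.0]]
contact_force: [-0.1, 0.2, -1.4]
width: 18.8
grip_force: 58.7
```

Request:
carry_out:
  plan:
    - {"delta_pos": [0, 0, -0.0005], "dr": [0, 0, 0], "grip": 0.01}
    - {"delta_pos": [0, 0, 0], "dr": [0, 0, 0], "grip": 0.01}

```text
time_s: 7.12
tool_pos: [543.3, 8.4, 275.0]
tcp_rot: [[0.914, 0.406, -0.0], [0.406, -0.914, -0.0], [-0.0, 0.0, -1.0]]
contact_force: [0.0, 0.1, -0.8]
width: 18.4
grip_force: 58.7
```

Request:
carry_out:
  plan:
    - {"delta_pos": [0, 0, -0.0005], "dr": [0, 0, 0], "grip": 0.01}
    - {"delta_pos": [0, 0, 0], "dr": [0, 0, 0], "grip": 0.01}

```text
time_s: 7.38
tool_pos: [543.3, 8.4, 274.5]
tcp_rot: [[0.914, 0.406, -0.0], [0.406, -0.914, -0.0], [-0.0, 0.0, -1.0]]
contact_force: [-0.1, 0.8, -0.9]
width: 18.9
grip_force: 58.8
```

Request:
carry_out:
  plan:
    - {"delta_pos": [0, 0, -0.0005], "dr": [0, 0, 0], "grip": 0.01}
    - {"delta_pos": [0, 0, 0], "dr": [0, 0, 0], "grip": 0.01}

```text
time_s: 7.62
tool_pos: [543.4, 8.4, 274.0]
tcp_rot: [[0.914, 0.406, -0.0], [0.406, -0.914, -0.0], [-0.0, 0.0, -1.0]]
contact_force: [0.2, -1.0, -1.6]
width: 18.6
grip_force: 58.7
```

Request:
carry_out:
  plan:
    - {"delta_pos": [0, 0, -0.0005], "dr": [0, 0, 0], "grip": 0.01}
    - {"delta_pos": [0, 0, 0], "dr": [0, 0, 0], "grip": 0.01}

```text
time_s: 7.88
tool_pos: [543.4, 8.4, 273.5]
tcp_rot: [[0.914, 0.406, -0.0], [0.406, -0.914, -0.0], [-0.0, 0.0, -1.0]]
contact_force: [0.1, 0.2, -1.1]
width: 18.9
grip_force: 58.7
```

Request:
carry_out:
  plan:
    - {"delta_pos": [0, 0, -0.0005], "dr": [0, 0, 0], "grip": 0.01}
    - {"delta_pos": [0, 0, 0], "dr": [0, 0, 0], "grip": 0.01}

```text
time_s: 8.12
tool_pos: [543.3, 8.4, 273.0]
tcp_rot: [[0.914, 0.406, -0.0], [0.406, -0.914, -0.0], [-0.0, 0.0, -1.0]]
contact_force: [-0.1, 0.3, -0.1]
width: 18.8
grip_force: 58.7
```

Request:
carry_out:
  plan:
    - {"delta_pos": [0, 0, -0.0004], "dr": [0, 0, 0], "grip": 0.01}
    - {"delta_pos": [0, 0, 0], "dr": [0, 0, 0], "grip": 0.01}

```text
time_s: 8.38
tool_pos: [543.4, 8.4, 272.7]
tcp_rot: [[0.914, 0.406, 0.0], [0.406, -0.914, -0.0], [0.0, 0.0, -1.0]]
contact_force: [0.1, 0.0, -0.7]
width: 18.3
grip_force: 58.8
```

Request:
carry_out:
  plan:
    - {"delta_pos": [0, 0, -0.0005], "dr": [0, 0, 0], "grip": 0.01}
    - {"delta_pos": [0, 0, 0], "dr": [0, 0, 0], "grip": 0.01}

```text
time_s: 8.62
tool_pos: [543.5, 8.5, 272.4]
tcp_rot: [[0.914, 0.406, 0.0], [0.406, -0.914, -0.0], [0.0, 0.0, -1.0]]
contact_force: [-0.2, 0.6, 1.0]
width: 19.0
grip_force: 58.8
```

Request:
carry_out:
  plan:
    - {"delta_pos": [0, 0, -0.0003], "dr": [0, 0, 0], "grip": 0.01}
    - {"delta_pos": [0, 0, 0], "dr": [0, 0, 0], "grip": 0.01}

```text
time_s: 8.88
tool_pos: [543.5, 8.5, 272.3]
tcp_rot: [[0.914, 0.406, 0.001], [0.406, -0.914, -0.0], [0.0, 0.0, -1.0]]
contact_force: [-0.4, -0.1, 4.0]
width: 18.4
grip_force: 58.8
```

Run:
```python
from h import *
o=get_obs(); print(o['tool_pos'],o['contact_force'],o['wrist_torque'])
```

```text
[543.51892587   8.48372721 272.25447625] [-0.35177672 -0.10496051  4.03732997] [-0.02809204  0.27452854  0.01864999]
```

Contact is firm at about 5 N with the TCP at z = 272.3, which is the level reference. Next is the middle rest.

Request:
carry_out:
  plan:
    - {"delta_pos": [0, 0, 0.015], "dr": [0, 0, 0], "grip": 0.01}
    - {"delta_pos": [-0.0175, 0.0345, 0], "dr": [0, 0, 0], "grip": 0.01}
    - {"delta_pos": [-0.0175, 0.0345, 0], "dr": [0, 0, 0], "grip": 0.01}
    - {"delta_pos": [0, 0, 0], "dr": [0, 0, 0], "grip": 0.01}
    - {"delta_pos": [0, 0, -0.006], "dr": [0, 0, 0], "grip": 0.01}
    - {"delta_pos": [0, 0, 0], "dr": [0, 0, 0], "grip": 0.01}
    - {"delta_pos": [0, 0, 0], "dr": [0, 0, 0], "grip": 0.01}

```text
time_s: 9.75
tool_pos: [508.7, 76.5, 280.7]
tcp_rot: [[0.915, 0.404, -0.0], [0.404, -0.915, -0.0], [-0.0, 0.0, -1.0]]
contact_force: [0.5, 0.1, -1.1]
width: 18.6
grip_force: 58.9
```

Request:
carry_out:
  plan:
    - {"delta_pos": [0, 0, -0.001], "dr": [0, 0, 0], "grip": 0.01}
    - {"delta_pos": [0, 0, 0], "dr": [0, 0, 0], "grip": 0.01}

```text
time_s: 10.0
tool_pos: [508.4, 77.2, 279.8]
tcp_rot: [[0.914, 0.405, -0.0], [0.405, -0.914, -0.0], [-0.0, 0.0, -1.0]]
contact_force: [0.0, 0.4, -0.9]
width: 18.8
grip_force: 58.9
```

Run:
```python
from h import *
o=get_obs(); print(o['tool_pos'],o['contact_force'])
f=grab_frame('side'); save(f,'mid.png')
cv2.imwrite('pics/mid_c.png',cv2.resize(f['pixels'][115:215,200:330][...,::-1],(650,500),interpolation=cv2.INTER_CUBIC))
```

```text
[508.44764105  77.22015845 279.77778291] [ 0.00674527  0.35726458 -0.94229583]
```

View pics/mid_c.png

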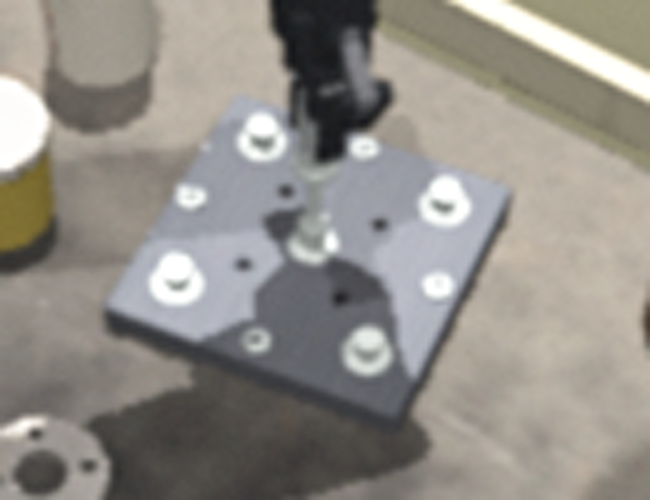

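The tip is over the middle pin. Stepping down.

Request:
carry_out:
  plan:
    - {"delta_pos": [0, 0, -0.0006], "dr": [0, 0, 0], "grip": 0.01}
    - {"delta_pos": [0, 0, -0.0006], "dr": [0, 0, 0], "grip": 0.01}
    - {"delta_pos": [0, 0, 0], "dr": [0, 0, 0], "grip": 0.01}

```text
time_s: 10.42
tool_pos: [508.3, 77.4, 278.6]
tcp_rot: [[0.914, 0.406, -0.0], [0.406, -0.914, -0.0], [-0.0, 0.0, -1.0]]
contact_force: [-0.5, -0.6, -1.3]
width: 18.9
grip_force: 58.9
```

Request:
carry_out:
  plan:
    - {"delta_pos": [0, 0, -0.0005], "dr": [0, 0, 0], "grip": 0.01}
    - {"delta_pos": [0, 0, -0.0003], "dr": [0, 0, 0], "grip": 0.01}
    - {"delta_pos": [0, 0, 0], "dr": [0, 0, 0], "grip": 0.01}

```text
time_s: 10.8
tool_pos: [508.4, 77.4, 277.8]
tcp_rot: [[0.914, 0.406, -0.0], [0.406, -0.914, -0.0], [-0.0, 0.0, -1.0]]
contact_force: [0.0, -0.6, -0.9]
width: 18.4
grip_force: 58.9
```

Request:
carry_out:
  plan:
    - {"delta_pos": [0, 0, -0.0005], "dr": [0, 0, 0], "grip": 0.01}
    - {"delta_pos": [0, 0, 0], "dr": [0, 0, 0], "grip": 0.01}
    - {"delta_pos": [0, 0, 0], "dr": [0, 0, 0], "grip": 0.01}

```text
time_s: 11.18
tool_pos: [508.4, 77.4, 277.4]
tcp_rot: [[0.914, 0.406, 0.0], [0.406, -0.914, -0.0], [0.0, 0.0, -1.0]]
contact_force: [0.1, 0.3, -1.0]
width: 18.4
grip_force: 58.9
```

Request:
carry_out:
  plan:
    - {"delta_pos": [0, 0, -0.0005], "dr": [0, 0, 0], "grip": 0.01}
    - {"delta_pos": [0, 0, 0], "dr": [0, 0, 0], "grip": 0.01}

```text
time_s: 11.42
tool_pos: [508.4, 77.5, 277.1]
tcp_rot: [[0.914, 0.406, 0.0], [0.406, -0.914, -0.0], [0.0, 0.0, -1.0]]
contact_force: [-1.3, -0.7, 1.6]
width: 18.6
grip_force: 58.9
```

Request:
carry_out:
  plan:
    - {"delta_pos": [0, 0, -0.0005], "dr": [0, 0, 0], "grip": 0.01}
    - {"delta_pos": [0, 0, 0], "dr": [0, 0, 0], "grip": 0.01}

```text
time_s: 11.68
tool_pos: [508.6, 77.5, 276.9]
tcp_rot: [[0.914, 0.406, 0.001], [0.406, -0.914, -0.0], [0.001, 0.0, -1.0]]
contact_force: [-1.4, 0.3, 5.3]
width: 18.7
grip_force: 58.9
```

Request:
carry_out:
  plan:
    - {"delta_pos": [0, 0, -0.0005], "dr": [0, 0, 0], "grip": 0.01}
    - {"delta_pos": [0, 0, 0], "dr": [0, 0, 0], "grip": 0.01}

```text
time_s: 11.92
tool_pos: [508.7, 77.5, 276.7]
tcp_rot: [[0.914, 0.406, 0.001], [0.406, -0.914, -0.0], [0.001, 0.0, -1.0]]
contact_force: [-1.3, -0.8, 7.9]
width: 18.6
grip_force: 59.1
```

The high rest sits 4.65 mm up, which fits the stated range. I'll press it to a TCP z of about 272.1.

Request:
carry_out:
  plan:
    - {"delta_pos": [0, 0, -0.0005], "dr": [0, 0, 0], "grip": 0.01}
    - {"delta_pos": [0, 0, -0.0005], "dr": [0, 0, 0], "grip": 0.01}
    - {"delta_pos": [0, 0, -0.0005], "dr": [0, 0, 0], "grip": 0.01}
    - {"delta_pos": [0, 0, -0.0005], "dr": [0, 0, 0], "grip": 0.01}
    - {"delta_pos": [0, 0, -0.0005], "dr": [0, 0, 0], "grip": 0.01}
    - {"delta_pos": [0, 0, -0.0005], "dr": [0, 0, 0], "grip": 0.01}
    - {"delta_pos": [0, 0, 0], "dr": [0, 0, 0], "grip": 0.01}

```text
time_s: 12.8
tool_pos: [508.7, 77.6, 273.8]
tcp_rot: [[0.914, 0.406, 0.001], [0.406, -0.914, -0.0], [0.001, 0.001, -1.0]]
contact_force: [-1.5, -0.6, 8.7]
width: 18.5
grip_force: 59.1
```

Request:
carry_out:
  plan:
    - {"delta_pos": [0, 0, -0.0005], "dr": [0, 0, 0], "grip": 0.01}
    - {"delta_pos": [0, 0, -0.0005], "dr": [0, 0, 0], "grip": 0.01}
    - {"delta_pos": [0, 0, -0.0003], "dr": [0, 0, 0], "grip": 0.01}
    - {"delta_pos": [0, 0, 0], "dr": [0, 0, 0], "grip": 0.01}
    - {"delta_pos": [0, 0, 0], "dr": [0, 0, 0], "grip": 0.01}

```text
time_s: 13.42
tool_pos: [508.7, 77.6, 272.5]
tcp_rot: [[0.914, 0.406, 0.001], [0.406, -0.914, -0.0], [0.001, 0.001, -1.0]]
contact_force: [-0.8, 0.7, 8.6]
width: 18.8
grip_force: 59.1
```

Request:
carry_out:
  plan:
    - {"delta_pos": [0, 0, -0.0004], "dr": [0, 0, 0], "grip": 0.01}
    - {"delta_pos": [0, 0, 0], "dr": [0, 0, 0], "grip": 0.01}
    - {"delta_pos": [0, 0, 0], "dr": [0, 0, 0], "grip": 0.01}

```text
time_s: 13.8
tool_pos: [508.6, 77.6, 272.1]
tcp_rot: [[0.914, 0.406, 0.001], [0.406, -0.914, -0.0], [0.001, 0.0, -1.0]]
contact_force: [-1.5, 0.3, 8.3]
width: 18.6
grip_force: 59.1
```

Request:
carry_out:
  plan:
    - {"delta_pos": [0, 0, 0.015], "dr": [0, 0, 0], "grip": 0.01}
    - {"delta_pos": [0.0175, -0.0345, 0], "dr": [0, 0, 0], "grip": 0.01}
    - {"delta_pos": [0.0175, -0.0345, 0], "dr": [0, 0, 0], "grip": 0.01}
    - {"delta_pos": [0, 0, 0], "dr": [0, 0, 0], "grip": 0.01}
    - {"delta_pos": [0, 0, -0.01], "dr": [0, 0, 0], "grip": 0.01}
    - {"delta_pos": [0, 0, 0], "dr": [0, 0, 0], "grip": 0.01}
    - {"delta_pos": [0, 0, 0], "dr": [0, 0, 0], "grip": 0.01}

```text
time_s: 14.68
tool_pos: [543.0, 9.4, 275.9]
tcp_rot: [[0.913, 0.407, -0.001], [0.407, -0.913, 0.0], [-0.0, -0.0, -1.0]]
contact_force: [0.1, -0.4, -1.1]
width: 18.6
grip_force: 58.9
```

Re-touching the level rest to confirm the probe didn't slip in the grip.

Request:
carry_out:
  plan:
    - {"delta_pos": [0, 0, -0.001], "dr": [0, 0, 0], "grip": 0.01}
    - {"delta_pos": [0, 0, -0.001], "dr": [0, 0, 0], "grip": 0.01}
    - {"delta_pos": [0, 0, 0], "dr": [0, 0, 0], "grip": 0.01}

```text
time_s: 15.05
tool_pos: [543.3, 8.4, 274.1]
tcp_rot: [[0.914, 0.406, -0.0], [0.406, -0.914, -0.0], [-0.0, 0.0, -1.0]]
contact_force: [0.3, -0.2, -0.9]
width: 18.6
grip_force: 58.9
```

Request:
carry_out:
  plan:
    - {"delta_pos": [0, 0, -0.0006], "dr": [0, 0, 0], "grip": 0.01}
    - {"delta_pos": [0, 0, 0], "dr": [0, 0, 0], "grip": 0.01}

```text
time_s: 15.3
tool_pos: [543.4, 8.4, 273.5]
tcp_rot: [[0.914, 0.406, -0.0], [0.406, -0.914, -0.0], [-0.0, 0.0, -1.0]]
contact_force: [0.1, 0.7, -1.1]
width: 18.4
grip_force: 58.9
```

Request:
carry_out:
  plan:
    - {"delta_pos": [0, 0, -0.0004], "dr": [0, 0, 0], "grip": 0.01}
    - {"delta_pos": [0, 0, 0], "dr": [0, 0, 0], "grip": 0.01}

```text
time_s: 15.55
tool_pos: [543.3, 8.4, 273.1]
tcp_rot: [[0.914, 0.406, -0.0], [0.406, -0.914, -0.0], [-0.0, 0.0, -1.0]]
contact_force: [-0.8, -0.3, -2.6]
width: 18.5
grip_force: 58.9
```

Request:
carry_out:
  plan:
    - {"delta_pos": [0, 0, -0.0005], "dr": [0, 0, 0], "grip": 0.01}
    - {"delta_pos": [0, 0, 0], "dr": [0, 0, 0], "grip": 0.01}

```text
time_s: 15.8
tool_pos: [543.4, 8.4, 272.6]
tcp_rot: [[0.914, 0.406, 0.0], [0.406, -0.914, -0.0], [0.0, 0.0, -1.0]]
contact_force: [-0.7, -0.8, -1.7]
width: 18.5
grip_force: 58.9
```

Request:
carry_out:
  plan:
    - {"delta_pos": [0, 0, -0.0003], "dr": [0, 0, 0], "grip": 0.01}
    - {"delta_pos": [0, 0, 0], "dr": [0, 0, 0], "grip": 0.01}

```text
time_s: 16.05
tool_pos: [543.5, 8.4, 272.5]
tcp_rot: [[0.914, 0.406, 0.0], [0.406, -0.914, -0.0], [0.0, 0.0, -1.0]]
contact_force: [0.0, -0.9, -0.2]
width: 19.0
grip_force: 58.9
```

The contact height is unchanged, so there was no slip and the middle rest is level. Back to the stand.

Request:
carry_out:
  plan:
    - {"delta_pos": [0, 0, 0.03], "dr": [0, 0, 0], "grip": 0.01}
    - {"delta_pos": [0, 0, 0.031], "dr": [0, 0, 0], "grip": 0.01}
    - {"delta_pos": [-0.0161, -0.0459, 0], "dr": [0, 0, 0], "grip": 0.01}
    - {"delta_pos": [-0.0161, -0.0459, 0], "dr": [0, 0, 0], "grip": 0.01}
    - {"delta_pos": [-0.0161, -0.0459, 0], "dr": [0, 0, 0], "grip": 0.01}
    - {"delta_pos": [-0.0161, -0.0459, 0], "dr": [0, 0, 0], "grip": 0.01}
    - {"delta_pos": [-0.0161, -0.0457, 0], "dr": [0, 0, 0], "grip": 0.01}
    - {"delta_pos": [0, 0, 0], "dr": [0, 0, 0], "grip": 0.01}
    - {"delta_pos": [0, 0, 0], "dr": [0, 0, 0], "grip": 0.01}
    - {"delta_pos": [0, 0, 0], "dr": [0, 0, 0], "grip": 0.01}

```text
time_s: 17.3
tool_pos: [463.4, -219.5, 333.3]
tcp_rot: [[0.913, 0.408, 0.0], [0.408, -0.913, 0.0], [0.0, -0.0, -1.0]]
contact_force: [0.9, 0.2, -1.0]
width: 18.2
grip_force: 58.9
```

Request:
carry_out:
  plan:
    - {"delta_pos": [0, 0, -0.02], "dr": [0, 0, 0], "grip": 0.01}
    - {"delta_pos": [0, 0, -0.013], "dr": [0, 0, 0], "grip": 0.01}
    - {"delta_pos": [0, 0, 0], "dr": [0, 0, 0], "grip": 0.01}
    - {"delta_pos": [0, 0, 0], "dr": [0, 0, 0], "grip": 0.01}

```text
time_s: 17.8
tool_pos: [463.2, -220.7, 300.7]
tcp_rot: [[0.914, 0.406, 0.001], [0.406, -0.914, -0.0], [0.001, 0.001, -1.0]]
contact_force: [-0.3, -0.0, -0.6]
width: 18.6
grip_force: 58.9
```

Request:
carry_out:
  plan:
    - {"delta_pos": [-0.0003, -0.0002, -0.008], "dr": [0, 0, 0], "grip": 0.01}
    - {"delta_pos": [0, 0, -0.008], "dr": [0, 0, 0], "grip": 0.01}
    - {"delta_pos": [0, 0, -0.008], "dr": [0, 0, 0], "grip": 0.01}
    - {"delta_pos": [0, 0, 0], "dr": [0, 0, 0], "grip": 0.01}

```text
time_s: 18.3
tool_pos: [462.2, -221.0, 275.4]
tcp_rot: [[0.914, 0.406, -0.002], [0.406, -0.914, 0.001], [-0.001, -0.001, -1.0]]
contact_force: [0.1, 0.1, -0.9]
width: 18.8
grip_force: 58.9
```

Request:
carry_out:
  plan:
    - {"delta_pos": [0, 0, -0.01], "dr": [0, 0, 0], "grip": 0.01}
    - {"delta_pos": [0, 0, -0.01], "dr": [0, 0, 0], "grip": 0.01}
    - {"delta_pos": [0, 0, -0.008], "dr": [0, 0, 0], "grip": 0.01}
    - {"delta_pos": [0, 0, -0.004], "dr": [0, 0, 0], "grip": 0.01}
    - {"delta_pos": [0, 0, 0], "dr": [0, 0, 0], "grip": 0.01}
    - {"delta_pos": [0, 0, 0], "dr": [0, 0, 0], "grip": 0.01}

```text
time_s: 19.05
tool_pos: [462.7, -221.1, 244.5]
tcp_rot: [[0.914, 0.406, 0.001], [0.406, -0.914, -0.0], [0.0, 0.0, -1.0]]
contact_force: [0.1, 0.4, 0.2]
width: 19.1
grip_force: 59.0
```

Request:
carry_out:
  plan:
    - {"delta_pos": [0, 0, -0.0009], "dr": [0, 0, 0], "grip": 0.01}
    - {"delta_pos": [0, 0, 0], "dr": [0, 0, 0], "grip": 0.01}
    - {"delta_pos": [0, 0, 0], "dr": [0, 0, 0], "grip": 0.022}
    - {"delta_pos": [0, 0, 0], "dr": [0, 0, 0], "grip": 0.03}
    - {"delta_pos": [0, 0, 0], "dr": [0, 0, 0], "grip": 0.05}
    - {"delta_pos": [0, 0, 0], "dr": [0, 0, 0], "grip": 0.07}
    - {"delta_pos": [0, 0, 0], "dr": [0, 0, 0], "grip": 0.085}
    - {"delta_pos": [0, 0, 0], "dr": [0, 0, 0], "grip": 0.085}

```text
time_s: 20.05
tool_pos: [462.6, -221.1, 243.5]
tcp_rot: [[0.914, 0.406, 0.0], [0.406, -0.914, -0.0], [-0.0, 0.0, -1.0]]
contact_force: [0.5, 0.4, -0.0]
width: 85.1
grip_force: 0.0
```

Request:
carry_out:
  plan:
    - {"delta_pos": [0, 0, 0.02], "dr": [0, 0, 0], "grip": 0.085}
    - {"delta_pos": [0, 0, 0.04], "dr": [0, 0, 0], "grip": 0.085}
    - {"delta_pos": [0, 0, 0.04], "dr": [0, 0, 0], "grip": 0.085}
    - {"delta_pos": [-0.0249, -0.0466, 0.008], "dr": [0, 0, 0], "grip": 0.085}
    - {"delta_pos": [-0.0249, -0.0466, 0.008], "dr": [0, 0, 0], "grip": 0.085}
    - {"delta_pos": [-0.0249, -0.0466, 0.008], "dr": [0, 0, 0], "grip": 0.085}
    - {"delta_pos": [-0.0249, -0.0466, 0.008], "dr": [0, 0, 0], "grip": 0.085}
    - {"delta_pos": [-0.0249, -0.0466, 0.008], "dr": [0, 0, 0], "grip": 0.085}
    - {"delta_pos": [0, 0, 0], "dr": [0, 0, 0], "grip": 0.085}
    - {"delta_pos": [0, 0, 0], "dr": [0, 0, 0], "grip": 0.085}

```text
time_s: 21.3
tool_pos: [338.3, -453.7, 383.2]
tcp_rot: [[0.914, 0.406, 0.0], [0.406, -0.914, 0.001], [0.001, -0.001, -1.0]]
contact_force: [1.0, 0.6, 0.6]
width: 85.2
grip_force: 0.0
```

```bash
python3 - <<'E'
from h import *
import pickle
for n in('side','top'):
    f=grab_frame(n); save(f,n+'2.png'); pickle.dump(f,open(n+'0.pkl','wb'))
cv2.imwrite('pics/end.png',np.hstack([cv2.imread('pics/side2.png')[70:330,150:320],cv2.imread('pics/top2.png')[100:360,130:390]]))
E
python3 m.py
```

```text
side bench -0.4425315279511324
plate ((509.3490295410156, 77.00669860839844), (172.65420532226562, 169.74903869628906), 71.68616485595703) 19.406457937924188
rest [252.41666667 140.33333333] 24 [474.9 144.8  34.5] [34.5 35.5 36.4 36.5]
rest [289.         153.17391304] 23 [578.5 110.1  33.6] [33.6 34.5 36.1 36.6]
rest [262.56 160.92] 25 [510.1  75.5  33.7] [33.7 35.  36.  36.7]
rest [235.14285714 168.89285714] 28 [439.7  40.8  33.2] [33.2 34.6 35.5 35.8]
rest [273.42857143 183.21428571] 28 [543.5   6.3  33.5] [33.5 34.6 35.2 36.1]
stand ((464.0278625488281, -222.0272216796875), (61.567928314208984, 61.16335678100586), 58.82540512084961) [ 469.99052224 -229.96272512   49.53925616] 538
handle 58 [ 465.07840224 -229.22407417   76.35332685] [20.35579723 14.07801376 35.88816237] 69
handle 98 [ 454.39371738 -257.95094495  110.64824071] [ 43.82350985 106.07956935  19.52674722] 135
top bench 0.9494934252859366
plate ((507.65753173828125, 78.37641906738281), (172.11183166503906, 168.87437438964844), 71.2079086303711) 20.92126152869787
rest [200.02941176 149.61764706] 34 [575.1 113.2  34.4] [34.4 35.2 37.6 37.7]
rest [242.42424242 163.57575758] 33 [539.7   9.4  34.6] [34.6 36.1 37.2 37.9]
rest [213.91428571 177.42857143] 35 [507.2  77.7  35. ] [35.  35.4 36.8 37.8]
rest [185.11764706 191.5       ] 34 [471.7 148.1  35. ] [35.  36.2 37.5 38.6]
rest [227.88571429 205.94285714] 35 [436.3  43.   34.7] [34.7 36.4 37.2 38.4]
stand ((461.7064208984375, -220.31434631347656), (60.32320785522461, 60.51902389526367), 58.64912414550781) [ 459.37394504 -217.21589976   50.84268557] 483
handle 58 [ 459.04824331 -212.73536209   73.97492452] [15.15295278 27.70655861 36.63589095] 29
handle 98 [ 460.40144836 -218.57902076  113.57371008] [15.75201092 18.26307974 17.32927391] 62
```

View pics/end.png

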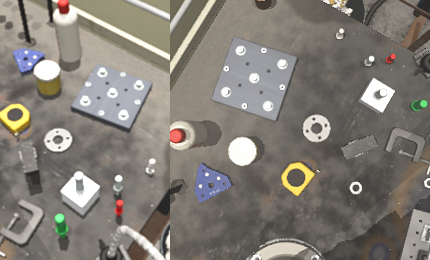

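The end views show all five rests level and the probe upright in the stand at the same pose as at the start. The can and the weldment haven't moved.

```bash
python3 -c "
from plant import hand_in; print(hand_in())"
```

```text
the job is handed in; nothing more can be done
None
```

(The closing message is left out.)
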